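Nest the rinsed jar covers

TASK

The three domed white covers of the bathroom jars have been rinsed and lie upside down on the oak shelf, each standing on its knob with the hollow side up. Stack them as they lie, hollow side up: set the middle-sized one inside the largest and the smallest inside the middle-sized one, each standing level on the floor of the next and near its centre. They are ceramic, so set them down rather than drop them, and leave the largest cover and the glass dish where they stand.

Things in the scene. Friction and masses are not known exactly. Their poses are not given: they have to be found in the camera images.
- large_cover: Largest domed cover, white ceramic, 200 g, upside down like a wide shallow bowl on its disc knob (38 mm across). 112 mm across, 36 mm high in all, wall 4 mm. Origin: centre of the knob's underside; z: its axis, up to the open rim; yaw means nothing. Inner floor flat, 16 mm above the origin, about 60 mm across, then curving up to the rim.
- middle_cover: Middle-sized domed cover, white ceramic, 75 g, upside down on its disc knob (28 mm across). 66 mm across, 38 mm high, wall 4 mm. Upper 14 mm of the outside straight: grip there across the whole width. Origin: centre of the knob's underside; z: its axis, up to the open rim; yaw means nothing. Inner floor flat, 13 mm above the origin, 40 mm wide. In the largest, its rim is 18 mm above that one's.
- small_cover: Smallest domed cover, white ceramic, 35 g, upside down on its disc knob (20 mm across). 42 mm across, 46 mm high, wall 4 mm. Upper 16 mm of the outside straight: grip there across the whole width. Origin: centre of the knob's underside; z: its axis, up to the open rim; yaw means nothing. Seated in the middle cover, its rim is 21 mm above that one's.
- glass_dish: Low clear glass dish, 90 mm across, 22 mm high, not of the set. Origin: centre of its underside; z up. It, the covers and a flat white lid (72 mm across, knob on top, not of the set) stand in a row from left to right in any order, 20 mm or more apart; low things (toothbrush, ice roller, incense holder) lie beyond the row.

How it is judged:
By the outcome, as a careful person would: the job done as asked, in the order asked, and still so for the second after the job is handed in, with the robot touching nothing.
It also fails if it takes over 64 s, if anything falls off the work surface, if the arm or the gripper's body presses on something with over 40 N, if the wrist force passes 120 N, or if a joint passes its speed limit or range.

ROBOT

A 6-joint arm with a two-finger parallel gripper is mounted at the origin on the work surface. World frame = base frame: x ahead of the robot, y to its left, z up, the work surface at z = 0. Lengths are in m, angles in rad, forces in N, time in s.
With the tool pointing down it reaches from about 0.375 to 0.9 m from the base axis. Payload 3.1 kg.
Tool frame: the origin (TCP) lies between the finger pads; the fingertips stand 11 mm ahead of it and the grasp point (between the pads) lies 8 mm behind it; z points along the fingers, y is the line along which they close (so a half turn about z gives the same grasp; the last joint's range is limited). The gripper opens to 87 mm and grips with 3 to 60 N. Pads are 19 mm wide; open, the fingers measure 117 mm over their backs; the gripper's body (75 mm by 190 mm) begins 51 mm behind the grasp point.
Start: joints at [-1.478, 0.527, 1.433, -0, 1.181, -0.178], TCP at [0.168, -0.602, 0.234] pointing down, gripper open.
Joint ranges: [-3.08, 3.08], [-0.75, 2.2], [0.22, 2.44], [-1.43, 4.57], [0, 2.65], [-2.85, 2.85]. Speed limits (rad/s): [2.79, 2.79, 3.14, 3.14, 3.14, 3.14].

INTERFACE

Orientations are given as a unit quaternion [x, y, z, w].
In Python, from rig import robot gives the robot as it stands.
- The arm moves only by the tool move_arm, never from a script. Its argument "moves" is text: rows parted by semicolons, each of 7 numbers parted by spaces: the shift along the tool's x, y, z in units of 100 mm (1.0 is 100 mm), then the turn, a rotation vector about the tool's x, y, z in units of 90 degrees (1.0 is 90 degrees), then the opening, from 0 (shut) to 1 (fully open). A call has 1 to 12 rows; each row is the pose to reach, as a shift and turn from the pose commanded when the call began, along the tool's axes at that moment; what a row does not reach only later rows make up. A row lasts 1/10 s, in which the tool goes at most 50 mm and 8.59 degrees, less where a joint would pass 70% of its speed; a pose out of reach is approached as far as the arm can. A call with a number of a shift or a turn outside -1 to 1 is refused whole. A call with a gripper value outside its range is refused whole. The fingers move at their own pace and stop on an object; "squeeze" is the grip in N (left out, the last holds). Time passes only in rows, so rows that repeat a pose let the fingers close. It gives the time, the measured TCP pose, the force, the opening and the grip force at its end, in the units of the state.
- robot.get_obs(): the state, without advancing time (a new reading comes with each control period).
- robot.camera(name): name is "side" or "top"; returns a dict with "image" (480x640x3 uint8, red, green, blue), "intrinsics" (3x3 intrinsics, pixels), "dist_coeffs" ([k1, k2, p1, p2, k3] as OpenCV has them; the pictures are not rectified), "extrinsics" (4x4, takes a point from world to camera coordinates). Camera axes: x right, y up, looking along -z (the intrinsics and any distortion apply to the point x, -y, -z); pixel columns grow to the right and rows downward; lengths in m; the calibration is good to about 2 mm. A picture is of the moment at which its call begins. There is no depth.
- robot.hand_in(): hands the job in; it is judged then, once.
The state is a dict: "time": time; "q": joint angles; "joint_velocities": joint speeds; "joint_torque": joint torques, N m; "position": TCP position; "tool_rot": TCP orientation; "ft_force": force on the tool from outside, world axes, zero at the start; "moment": the same for the moment, N m; "grip_width": finger opening in m; "grip_force": force on a finger pad.
Only numpy, scipy, OpenCV 4.12 (cv2) and the standard library are available. Lean on these libraries where they do the work, as an engineer would, in place of code of your own. Each camera call takes 0.05 s, during which the arm holds its last target. There are 200 camera calls.

## Working session

There is one attempt and no reset: what is moved stays moved. The work goes in short steps, Python scripts to look and compute and a tool call to move; the robot and the scene stay as the last step left them, time stands still between calls to the robot, and variables do not carry over. Pictures are saved under pics/ and viewed, at most 10 in all, crops included, and the job is handed in when it is done.

Besides the shell and the picture viewer there is one more tool, called after "Emit:" by a JSON object that holds its "method" and its "body". move_arm: Moves the arm, as the interface text tells. Shifts and turns lie within -1 to 1; 1 stands for 100 mm of shift or 90 degrees of turn. Its arguments: {"type":"object","properties":{"moves":{"type":"string"},"squeeze":{"type":"number"}},"required":["moves"]}

```bash
mkdir -p pics; cat > h.py <<'E'
import numpy as np, cv2
from rig import robot
def ray(c,uv):
    K=np.array(c["intrinsics"]);d=np.array(c["dist_coeffs"]);E=np.array(c["extrinsics"])
    p=cv2.undistortPoints(np.array(uv,float).reshape(-1,1,2),K,d).reshape(-1,2)
    v=np.c_[p[:,0],-p[:,1],-np.ones(len(p))]
    R=E[:3,:3];return -R.T@E[:3,3], v@R
def plane(c,uv,z):
    o,v=ray(c,uv);return o+v*((z-o[2])/v[:,2])[:,None]
def proj(c,P):
    E=np.array(c["extrinsics"]);q=np.atleast_2d(P)@E[:3,:3].T+E[:3,3]
    q=q*[1,-1,-1]
    return cv2.projectPoints(q,np.zeros(3),np.zeros(3),np.array(c["intrinsics"]),np.array(c["dist_coeffs"]))[0].reshape(-1,2)
E
python3 - <<'E'
from h import *
for n in("top","side"):
    c=robot.camera(n);cv2.imwrite(f"pics/{n}0.png",c["image"][:,:,::-1]);print(n,ray(c,[[320,240]]),np.array(c["intrinsics"])[0,0])
print(robot.get_obs())
E
```

```text
top (array([ 0.4581821 , -0.01954699,  0.97068534]), array([[ 0.06467989,  0.03043865, -0.9978488 ]])) 455.6238929174776
side (array([0.46407381, 0.66184953, 0.69496978]), array([[ 0.08013389, -0.70002862, -0.70962364]])) 439.1451166368387
{'time': 0.1, 'q': array([-1.47748517e+00,  5.28355099e-01,  1.43378601e+00, -1.70788673e-05,
        1.18143710e+00, -1.78505514e-01]), 'joint_velocities': array([-0.00154034, -0.00118039, -0.00363262,  0.0014447 ,  0.00056909,
       -0.00090934]), 'joint_torque': array([-4.96556004e-04, -4.40985775e+01, -1.77150446e+01,  6.35337713e-02,
        5.33763960e-02, -4.04062916e-05]), 'position': array([ 0.1677596 , -0.60138402,  0.23267685]), 'tool_rot': array([ 9.90777741e-01,  1.35493478e-01,  3.43868357e-05, -9.92213100e-04]), 'ft_force': array([-0.08251967,  0.12074371,  0.01346989]), 'moment': array([ 0.02322984, -0.04858759,  0.0040572 ]), 'grip_force': 0.0, 'grip_width': 0.08703361843212472}
```

View pics/top0.png

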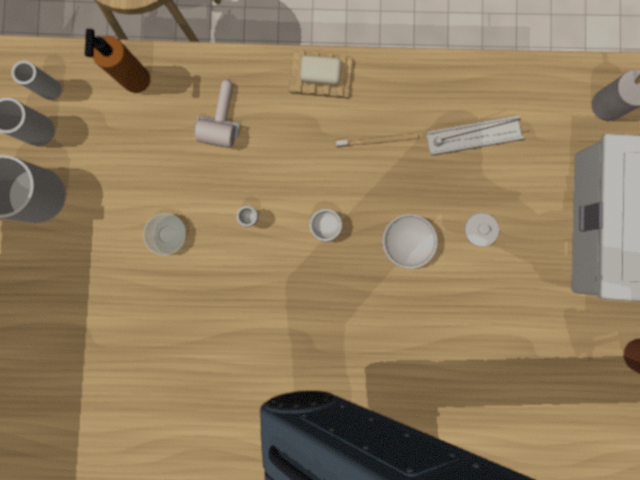

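View pics/side0.png

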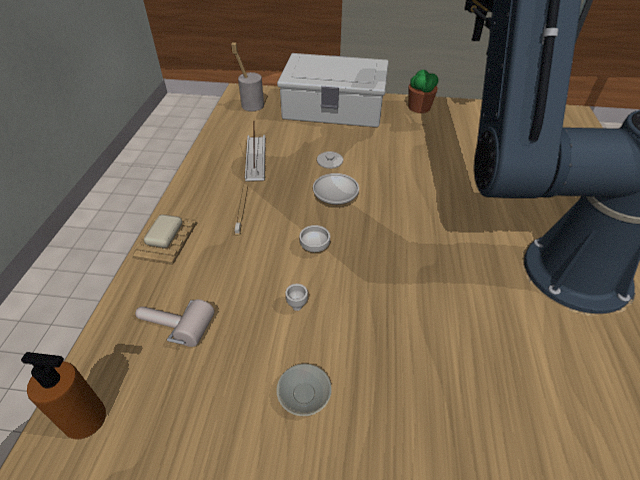

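The top view shows the glass dish at (165,234), the small cover (247,216), the middle (326,225), the large (411,241) and the flat lid (482,230). The side view agrees, with the small cover at (297,296), the middle at (315,239) and the large at (336,190).

```bash
cat >> h.py <<'E'
def blob(c,uv,r=45,sat=60):
    hsv=cv2.cvtColor(c["image"],cv2.COLOR_RGB2HSV)
    m=((hsv[...,1]<sat)&(hsv[...,2]>60)).astype(np.uint8)
    w=np.zeros_like(m);cv2.circle(w,tuple(int(a) for a in uv),r,1,-1);m&=w
    m=cv2.morphologyEx(m,cv2.MORPH_OPEN,np.ones((2,2),np.uint8))
    cs=cv2.findContours(m,cv2.RETR_EXTERNAL,cv2.CHAIN_APPROX_NONE)[0]
    return max(cs,key=cv2.contourArea).reshape(-1,2)
def rim(c,uv,z,r=45,sat=60):
    P=plane(c,cv2.convexHull(blob(c,uv,r,sat)).reshape(-1,2)+0.0,z)[:,:2]
    ce,ra=cv2.minEnclosingCircle((P*1000).astype(np.float32))
    lo,hi=P.min(0)*1000,P.max(0)*1000
    return np.round(ce,1),round(2*ra,1),np.round((lo+hi)/2,1),np.round(hi-lo,1)
E
python3 - <<'E'
from h import *
t=robot.camera("top");s=robot.camera("side")
for n,z,a,b,ra,rb in(("L",.036,(411,241),(336,190),36,26),("M",.038,(326,225),(315,239),25,22),("S",.046,(247,216),(297,296),18,18),("lid",.01,(482,230),(330,160),25,18),("G",.022,(165,234),(304,390),30,36)):
    print(n,rim(t,a,z,ra),rim(s,b,z,rb))
E
```

```text
L (array([ 520.6, -177.1]), 113.7, array([ 520. , -176.9]), array([111.5, 112.9])) (array([ 519.6, -165.1]), 119.5, array([ 520.9, -165.1]), array([109.7, 119.2]))
M (array([548.7,  -3.4]), 67.9, array([548. ,  -2.7]), array([66.3, 66.1])) (array([549.2,  11.2]), 80.0, array([549.2,  11.1]), array([65.5, 79.5]))
S (array([561.1, 157.4]), 43.8, array([561.1, 157.7]), array([41.3, 43.1])) (array([561.1, 175.2]), 61.1, array([561.8, 175.1]), array([42.5, 60.3]))
lid (array([ 550.2, -332.7]), 72.8, array([ 550.1, -332.5]), array([70.3, 69.4])) (array([ 550.6, -316.8]), 79.0, array([ 550.4, -317.1]), array([68.9, 78.4]))
G (array([522.2, 331.8]), 88.8, array([522.4, 332.1]), array([86. , 87.3])) (array([523.3, 337.9]), 88.9, array([523.5, 338. ]), array([87.3, 88. ]))
```

Emit:
{"method": "move_arm", "body": {"moves": "0.33 -0.3 0 0 0 0 0.95;0.66 -0.6 0 0 0 0 0.95;1 -0.9 0 0 0 0 0.95", "squeeze": 8}}

```text
time: 0.5
position: [0.2403, -0.4872, 0.2332]
tool_rot: [0.991, 0.135, 0.0, -0.0]
ft_force: [0.2, -0.8, 0.4]
grip_width: 0.0826
grip_force: 0.0
```

Emit:
{"method": "move_arm", "body": {"moves": "0.33 -0.3 0 0 0 0 0.95;0.66 -0.6 0 0 0 0 0.95;1 -0.9 0 0 0 0 0.95"}}

```text
time: 0.8
position: [0.3127, -0.3733, 0.2335]
tool_rot: [0.991, 0.135, 0.0, -0.0]
ft_force: [0.8, -0.2, -0.0]
grip_width: 0.0827
grip_force: 0.0
```

Emit:
{"method": "move_arm", "body": {"moves": "0.33 -0.3 0 0 0 0 0.95;0.66 -0.6 0 0 0 0 0.95;1 -0.9 0 0 0 0 0.95"}}

```text
time: 1.1
position: [0.3849, -0.2598, 0.2336]
tool_rot: [0.991, 0.135, 0.0, 0.0]
ft_force: [1.0, -0.3, 0.1]
grip_width: 0.0826
grip_force: 0.0
```

Emit:
{"method": "move_arm", "body": {"moves": "0.33 -0.3 0 0 0 0 0.95;0.66 -0.6 0 0 0 0 0.95;1 -0.9 0 0 0 0 0.95"}}

```text
time: 1.4
position: [0.4571, -0.1462, 0.2336]
tool_rot: [0.991, 0.135, 0.0, 0.0]
ft_force: [-0.1, 0.0, 0.1]
grip_width: 0.0828
grip_force: 0.0
```

Emit:
{"method": "move_arm", "body": {"moves": "0.33 -0.3 0.2 0 0 0 0.95;0.66 -0.6 0.4 0 0 0 0.95;1 -0.9 0.6 0 0 0 0.95;1 -0.9 0.6 0 0 0 0.95"}}

```text
time: 1.8
position: [0.5292, -0.0297, 0.1711]
tool_rot: [0.99, 0.138, -0.001, -0.001]
ft_force: [-0.3, -0.5, -0.1]
grip_width: 0.0827
grip_force: 0.0
```

Emit:
{"method": "move_arm", "body": {"moves": "0.13 -0.1 0.3 0 0 0 0.95;0.25 -0.21 0.6 0 0 0 0.95;0.25 -0.21 0.7 0 0 0 0.95;0.25 -0.21 0.7 0 0 0 0.95"}}

```text
time: 2.2
position: [0.5456, -0.0078, 0.1024]
tool_rot: [0.991, 0.136, -0.002, -0.0]
ft_force: [-0.6, -1.0, 0.3]
grip_width: 0.0828
grip_force: 0.0
```

```bash
python3 - <<'E'
from h import *
o=robot.get_obs();print(o["position"],o["tool_rot"])
from scipy.spatial.transform import Rotation as R
r=R.from_quat(o["tool_rot"]);p=o["position"]
ims=[]
for n in("side","top"):
    c=robot.camera(n);im=c["image"].copy()
    for k,col in(((0,0.0565,.011),(255,0,0)),((0,-.0565,.011),(255,0,0)),((0,0,.011),(255,255,0))):
        u=proj(c,p+r.apply(k))[0];cv2.drawMarker(im,tuple(int(round(a)) for a in u),col,cv2.MARKER_CROSS,5,1);print(n,u)
    for ctr,z,rad in(((.548,-.003),.038,.033),((.520,-.177),.036,.056)):
        a=np.linspace(0,6.28,60);P=np.c_[ctr[0]+rad*np.cos(a),ctr[1]+rad*np.sin(a),0*a+z]
        for u in proj(c,P): im[int(round(u[1])),int(round(u[0]))]=(0,255,0)
    u=proj(c,[.548,-.06,.06])[0].astype(int);x,y=u-[70,70]
    ims.append(cv2.resize(im[y:y+140,x:x+140],(400,400),interpolation=cv2.INTER_NEAREST))
cv2.imwrite("pics/near.png",np.hstack(ims)[:,:,::-1])
E
```

```text
[ 0.54561113 -0.00776263  0.1023612 ] [ 9.90757026e-01  1.35633648e-01 -1.95056311e-03 -4.74377605e-04]
side [314.13178753 196.68459623]
side [322.15952364 233.00011386]
side [317.96997162 214.047672  ]
top [356.46857099 217.55156405]
top [299.89124168 231.60839747]
top [328.21121665 224.57370649]
```

View pics/near.png

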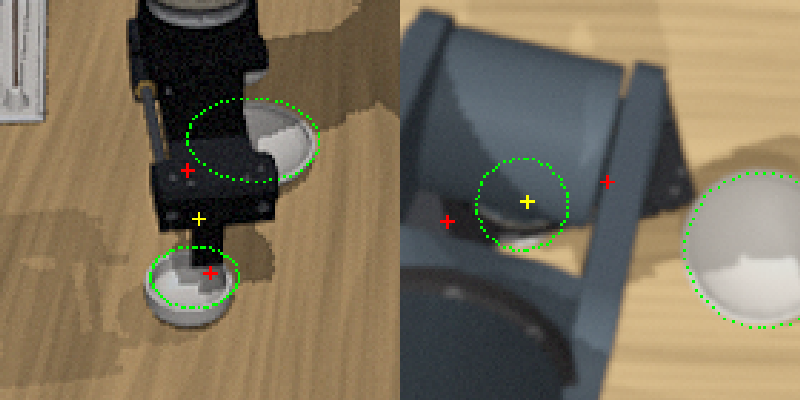

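The left panel (side) shows the near fingertip at crop (208,264), over the middle cover's far wall. The cover's rim sits 1–2 px below my drawn ring. In the top panel the rings match. I'll centre the gripper, go down and compare the tip with the rim at close range.

Emit:
{"method": "move_arm", "body": {"moves": "0.04 -0.04 0.1 0 0 0 1;0.04 -0.04 0.3 0 0 0 1;0.04 -0.04 0.5 0 0 0 1;0.04 -0.04 0.67 0 0 0 1;0.04 -0.04 0.67 0 0 0 1"}}

```text
time: 2.8
position: [0.5488, -0.0026, 0.0353]
tool_rot: [0.991, 0.135, -0.001, -0.0]
ft_force: [-0.4, -0.7, 1.3]
grip_width: 0.0872
grip_force: 0.0
```

```bash
python3 - <<'E'
from h import *
o=robot.get_obs();print(o["position"],o["tool_rot"],o["ft_force"])
from scipy.spatial.transform import Rotation as R
r=R.from_quat(o["tool_rot"]);p=o["position"]
c=robot.camera("side");im=c["image"]
for k in((0,0.0585,.011),(0,-.0585,.011)): print(proj(c,p+r.apply(k)))
print("rim near/far/knob",proj(c,[[.548,.03,.038],[.548,-.036,.038],[.548,.011,0]]))
x,y=proj(c,[.548,-.003,.04])[0].astype(int)-[40,30];print(x,y)
cv2.imwrite("pics/near2.png",cv2.resize(im[y:y+60,x:x+80],(800,600),interpolation=cv2.INTER_CUBIC)[:,:,::-1])
E
```

```text
[ 0.54883196 -0.00256929  0.03531827] [ 9.90823607e-01  1.35153698e-01 -1.35218629e-03 -4.79834664e-04] [-0.39355497 -0.65834708  1.34602424]
[[312.33801199 220.51399746]]
[[320.04313399 258.51322273]]
rim near/far/knob [[314.41128078 245.04987186]
 [318.36029532 223.59810952]
 [315.56676017 250.99849909]]
276 203
```

View pics/near2.png

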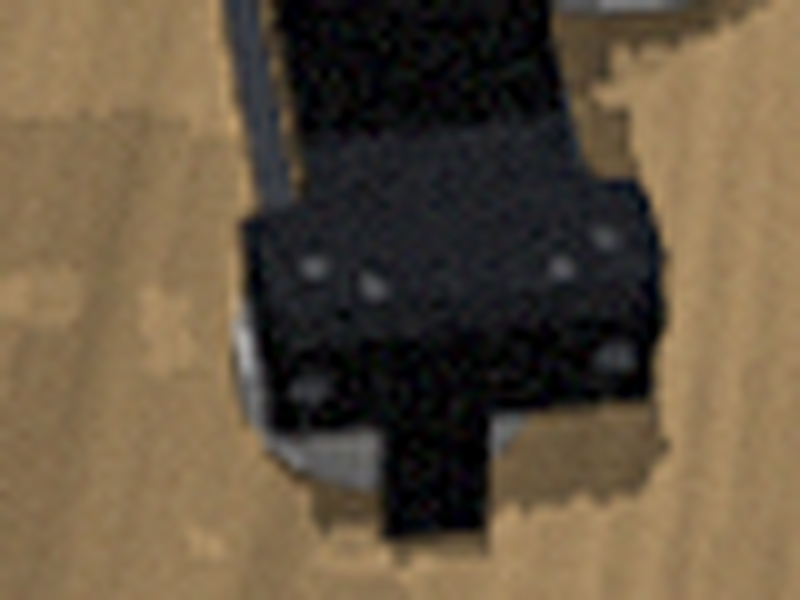

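The crop shows the near fingertip bottom at crop (437,535), which is pixel (320,256.5). That is 2 px above the prediction, and the fingers straddle the cover. The height evidence between the two views is ambiguous, so I'll touch the shelf lightly to calibrate z.

Emit:
{"method": "move_arm", "body": {"moves": "0 0 0.1 0 0 0 1;0 0 0.19 0 0 0 1;0 0 0.21 0 0 0 1;0 0 0.22 0 0 0 1;0 0 0.23 0 0 0 1;0 0 0.23 0 0 0 1"}}

```text
time: 3.45
position: [0.55, -0.0024, 0.0136]
tool_rot: [0.991, 0.135, 0.0, 0.0]
ft_force: [0.0, 1.0, 0.2]
grip_width: 0.087
grip_force: 0.0
```

Emit:
{"method": "move_arm", "body": {"moves": "0 0 0.01 0 0 0 1;0 0 0.02 0 0 0 1;0 0 0.03 0 0 0 1;0 0 0.03 0 0 0 1"}}

```text
time: 3.85
position: [0.55, -0.0024, 0.0114]
tool_rot: [0.991, 0.135, 0.0, 0.0]
ft_force: [-1.1, 0.4, 6.0]
grip_width: 0.0872
grip_force: 3.2
```

The tips touch at TCP z = 0.0114, so the shelf is at z = 0. I'll rise to grip height (tips 14 mm below the rim) and close in steps.

Emit:
{"method": "move_arm", "body": {"moves": "0 0 -0.15 0 0 0 1;0 0 -0.24 0 0 0 1;0 0 -0.24 0 0 0 1;0 0 -0.24 0 0 0 0.95;0 0 -0.24 0 0 0 0.92;0 0 -0.24 0 0 0 0.89;0 0 -0.24 0 0 0 0.86;0 0 -0.24 0 0 0 0.83;0 0 -0.24 0 0 0 0.81;0 0 -0.24 0 0 0 0.79;0 0 -0.24 0 0 0 0.79", "squeeze": 8}}

```text
time: 4.95
position: [0.5497, -0.0023, 0.0345]
tool_rot: [0.991, 0.135, -0.0, -0.0]
ft_force: [-0.1, 0.9, 1.1]
grip_width: 0.0696
grip_force: 0.3
```

```bash
python3 - <<'E'
from h import *
c=robot.camera("side");im=c["image"]
print(robot.get_obs()["position"],robot.get_obs()["ft_force"])
cv2.imwrite("pics/near3.png",cv2.resize(im[203:263,276:356],(800,600),interpolation=cv2.INTER_CUBIC)[:,:,::-1])
E
```

```text
[ 0.54970893 -0.00229258  0.03454071] [-0.38431496  1.22825657  0.24084795]
```

View pics/near3.png

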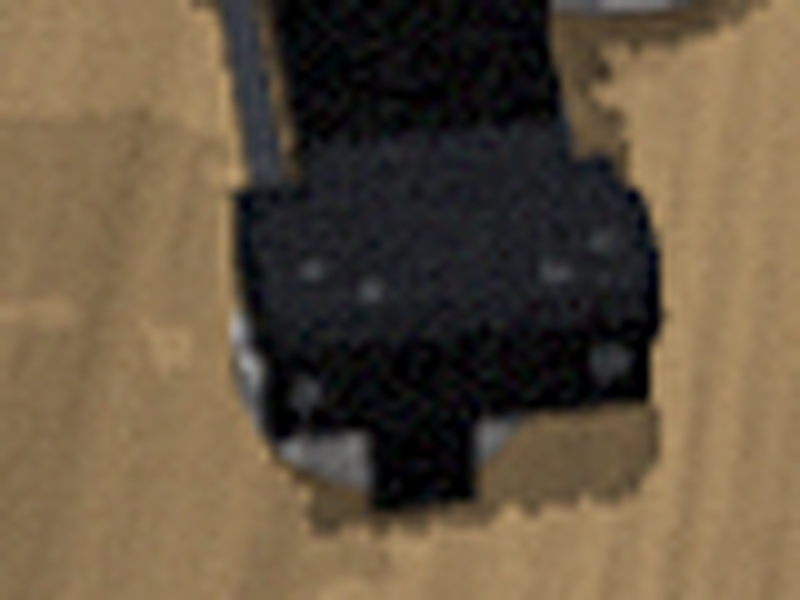

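The cover is unmoved and upright (lower edge at crop (340,490)) with the fingers beside it at 69.6 mm. Closing.

Emit:
{"method": "move_arm", "body": {"moves": "0 0 0 0 0 0 0.77;0 0 0 0 0 0 0.76;0 0 0 0 0 0 0.74;0 0 0 0 0 0 0.7;0 0 0 0 0 0 0.7;0 0 -0.05 0 0 0 0.7;0 0 -0.1 0 0 0 0.7;0 0 -0.3 0 0 0 0.7;0 0 -0.6 0 0 0 0.7;0 0 -0.9 0 0 0 0.7", "squeeze": 8}}

```text
time: 6.0
position: [0.5495, -0.0025, 0.1255]
tool_rot: [0.991, 0.135, -0.0, -0.0]
ft_force: [0.6, -0.1, -1.0]
grip_width: 0.0664
grip_force: 8.0
```

Emit:
{"method": "move_arm", "body": {"moves": "-0.2 0.3 0 0 0 0 0.7;-0.4 0.6 0 0 0 0 0.7;-0.6 0.85 0 0 0 0 0.7;-0.75 1 0 0 0 0 0.7;-0.75 1 0 0 0 0 0.7"}}

```text
time: 6.5
position: [0.5035, -0.1211, 0.125]
tool_rot: [0.991, 0.134, -0.0, 0.0]
ft_force: [-0.2, 0.6, -0.9]
grip_width: 0.0667
grip_force: 8.0
```

Emit:
{"method": "move_arm", "body": {"moves": "0 0.25 0 0 0 0 0.7;0 0.45 0 0 0 0 0.7;0 0.6 0 0 0 0 0.7;0 0.6 0.1 0 0 0 0.7;0 0.6 0.2 0 0 0 0.7;0 0.6 0.2 0 0 0 0.7;0 0.6 0.2 0 0 0 0.7"}}

```text
time: 7.2
position: [0.5196, -0.1754, 0.1036]
tool_rot: [0.991, 0.136, -0.001, -0.001]
ft_force: [-0.5, 0.0, -0.9]
grip_width: 0.0666
grip_force: 8.0
```

```bash
python3 - <<'E'
from h import *
o=robot.get_obs();p=o["position"];print(p,o["tool_rot"],o["ft_force"])
a=np.linspace(0,6.28,120)
def ring(c,im,ctr,z,rad,col):
    for u in proj(c,np.c_[ctr[0]+rad*np.cos(a),ctr[1]+rad*np.sin(a),0*a+z]): cv2.circle(im,tuple(int(round(4*t)) for t in u),1,col,-1)
out=[]
for n in("side","top"):
    c=robot.camera(n);im=cv2.resize(c["image"],None,fx=4,fy=4,interpolation=cv2.INTER_LINEAR)
    ring(c,im,p,p[2]+.003,.033,(255,0,0));ring(c,im,p,p[2]-.011,.033,(255,255,0));ring(c,im,(.5203,-.177),.036,.056,(0,255,0))
    x,y=(4*proj(c,[.52,-.177,.05])[0]).astype(int)-[200,220]
    out.append(im[y:y+400,x:x+400])
cv2.imwrite("pics/n4.png",np.hstack(out)[:,:,::-1])
E
```

```text
[ 0.51964666 -0.17539724  0.10362283] [ 9.90724192e-01  1.35879989e-01 -1.11443431e-03 -9.80888601e-04] [-0.47238627  0.04946783 -0.88905857]
```

View pics/n4.png

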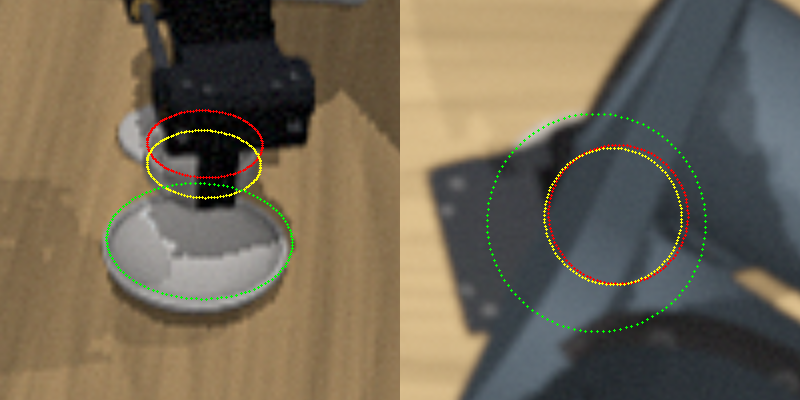

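The side panel shows the middle cover held above the large one, whose rim spans (103..294, 190..308). The side view has a steady ~8 mm y bias. The grasp confirmed the top-view figure for the middle cover to within 2 mm, so I'm trusting the top view. Lowering.

Emit:
{"method": "move_arm", "body": {"moves": "0 0.02 0.1 0 0 0 0.7;0 0.02 0.2 0 0 0 0.7;0 0.02 0.3 0 0 0 0.7;0 0.02 0.4 0 0 0 0.7;0 0.02 0.46 0 0 0 0.7;0 0.02 0.5 0 0 0 0.7;0 0.02 0.5 0 0 0 0.7"}}

```text
time: 8.0
position: [0.5208, -0.1785, 0.0538]
tool_rot: [0.991, 0.135, -0.001, -0.0]
ft_force: [-0.4, -0.1, -0.7]
grip_width: 0.0666
grip_force: 8.0
```

Emit:
{"method": "move_arm", "body": {"moves": "0 0 0.01 0 0 0 0.7;0 0 0.02 0 0 0 0.7;0 0 0.025 0 0 0 0.7;0 0 0.025 0 0 0 0.7"}}

```text
time: 8.4
position: [0.5212, -0.1787, 0.0523]
tool_rot: [0.991, 0.135, 0.0, 0.0]
ft_force: [-0.5, -0.1, -0.8]
grip_width: 0.0664
grip_force: 8.0
```

Emit:
{"method": "move_arm", "body": {"moves": "0 0 0.01 0 0 0 0.7;0 0 0.015 0 0 0 0.7;0 0 0.015 0 0 0 0.7"}}

```text
time: 8.7
position: [0.5212, -0.1786, 0.0506]
tool_rot: [0.991, 0.135, 0.0, 0.0]
ft_force: [-0.7, 0.3, -0.9]
grip_width: 0.0665
grip_force: 8.0
```

Emit:
{"method": "move_arm", "body": {"moves": "0 0 0.005 0 0 0 0.7;0 0 0.01 0 0 0 0.7;0 0 0.01 0 0 0 0.7"}}

```text
time: 9.0
position: [0.5212, -0.1786, 0.0504]
tool_rot: [0.991, 0.136, 0.0, 0.0]
ft_force: [-2.1, 1.3, 5.3]
grip_width: 0.0665
grip_force: 8.0
```

Contact came at the predicted height. Releasing.

Emit:
{"method": "move_arm", "body": {"moves": "0 0 0 0 0 0 0.77;0 0 0 0 0 0 0.79;0 0 0 0 0 0 0.82;0 0 0 0 0 0 0.85;0 0 0 0 0 0 0.88;0 0 -0.1 0 0 0 0.88;0 0 -0.3 0 0 0 0.88;0 0 -0.6 0 0 0 0.88;0 0 -0.9 0 0 0 0.88"}}

```text
time: 9.9
position: [0.5208, -0.1785, 0.1407]
tool_rot: [0.991, 0.135, -0.0, -0.0]
ft_force: [0.5, 0.2, -0.6]
grip_width: 0.0768
grip_force: 0.0
```

Emit:
{"method": "move_arm", "body": {"moves": "0.2 -0.3 0 0 0 0 0.8;0.4 -0.6 0 0 0 0 0.7;0.6 -0.85 0 0 0 0 0.7;0.6 -1 0 0 0 0 0.7"}}

```text
time: 10.3
position: [0.5539, -0.0643, 0.1405]
tool_rot: [0.991, 0.137, 0.002, 0.0]
ft_force: [0.5, 0.6, 0.6]
grip_width: 0.0618
grip_force: 0.0
```

Emit:
{"method": "move_arm", "body": {"moves": "0.2 -0.3 0 0 0 0 0.7;0.4 -0.6 0 0 0 0 0.7;0.6 -0.85 0 0 0 0 0.7;0.6 -1 0 0 0 0 0.7;0.6 -1 0 0 0 0 0.7"}}

```text
time: 10.8
position: [0.5812, 0.0477, 0.1395]
tool_rot: [0.991, 0.137, -0.001, -0.0]
ft_force: [-0.5, -0.1, -0.3]
grip_width: 0.061
grip_force: 0.0
```

```bash
python3 - <<'E'
from h import *
o=robot.get_obs();p=o["position"];print(p,o["tool_rot"],o["ft_force"])
out=[]
t=robot.camera("top");s=robot.camera("side")
print(rim(t,(411,241),.036,36),rim(s,(336,190),.036,26),rim(t,(247,216),.046,18))
for c in(s,t):
    im=cv2.resize(c["image"],None,fx=5,fy=5,interpolation=cv2.INTER_CUBIC)
    x,y=(5*proj(c,[.52,-.177,.05])[0]).astype(int)-[200,200]
    out.append(im[y:y+400,x:x+400])
cv2.imwrite("pics/n5.png",np.hstack(out)[:,:,::-1])
E
```

```text
[0.58117972 0.0476855  0.139491  ] [ 9.90583611e-01  1.36903492e-01 -1.22780094e-03 -1.89418352e-04] [-0.47455209 -0.14096446 -0.33208939]
(array([ 520.6, -176.2]), 114.0, array([ 520. , -175.9]), array([111.6, 111.1])) (array([ 519.6, -167.1]), 123.8, array([ 521.1, -167. ]), array([110.2, 123.7])) (array([561.1, 156.6]), 72.9, array([563.4, 156.7]), array([65.8, 69.8]))
```

View pics/n5.png

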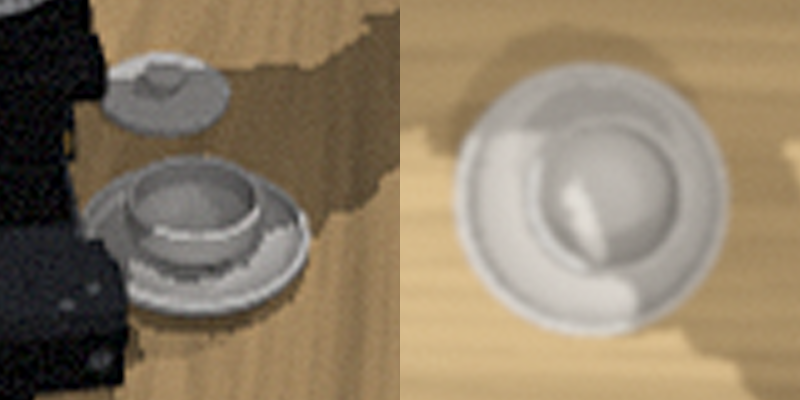

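The middle cover stands upright in the large one. In the top panel the large is centred at (592,199) and the middle at (605,195). After parallax that is about 2 mm off centre, matching the release TCP. Next, the small cover.

Emit:
{"method": "move_arm", "body": {"moves": "0.05 -0.3 0 0 0 0 0.7;0.1 -0.6 0 0 0 0 0.7;0.1 -0.85 0.1 0 0 0 0.7;0.1 -1 0.2 0 0 0 0.7;0.1 -1 0.2 0 0 0 0.7;0.1 -1 0.2 0 0 0 0.7"}}

```text
time: 11.5
position: [0.5658, 0.1441, 0.1192]
tool_rot: [0.991, 0.135, -0.0, 0.0]
ft_force: [-0.1, 0.2, 0.0]
grip_width: 0.0607
grip_force: 0.0
```

Emit:
{"method": "move_arm", "body": {"moves": "-0.01 -0.14 0 0 0 0 0.7;-0.01 -0.14 0.1 0 0 0 0.7;-0.01 -0.14 0.3 0 0 0 0.7;-0.01 -0.14 0.5 0 0 0 0.65;-0.01 -0.14 0.7 0 0 0 0.6;-0.01 -0.14 0.77 0 0 0 0.57;-0.01 -0.14 0.77 0 0 0 0.55;-0.01 -0.14 0.77 0 0 0 0.54;-0.01 -0.14 0.77 0 0 0 0.53;-0.01 -0.14 0.77 0 0 0 0.52;-0.01 -0.14 0.77 0 0 0 0.52", "squeeze": 6}}

```text
time: 12.6
position: [0.5615, 0.1586, 0.0433]
tool_rot: [0.991, 0.135, 0.001, -0.0]
ft_force: [-1.0, 0.3, 0.0]
grip_width: 0.0453
grip_force: 0.1
```

```bash
python3 - <<'E'
from h import *
o=robot.get_obs();p=o["position"];print(p,o["tool_rot"],o["ft_force"])
c=robot.camera("side")
x,y=proj(c,[.561,.158,.04])[0].astype(int)-[40,30]
cv2.imwrite("pics/n6.png",cv2.resize(c["image"][y:y+60,x:x+80],(800,600),interpolation=cv2.INTER_CUBIC)[:,:,::-1])
E
```

```text
[0.56153819 0.1585963  0.0433291 ] [ 9.90779761e-01  1.35480369e-01  7.30767360e-04 -7.55186793e-06] [-0.95865586  0.28327231  0.0444598 ]
```

View pics/n6.png

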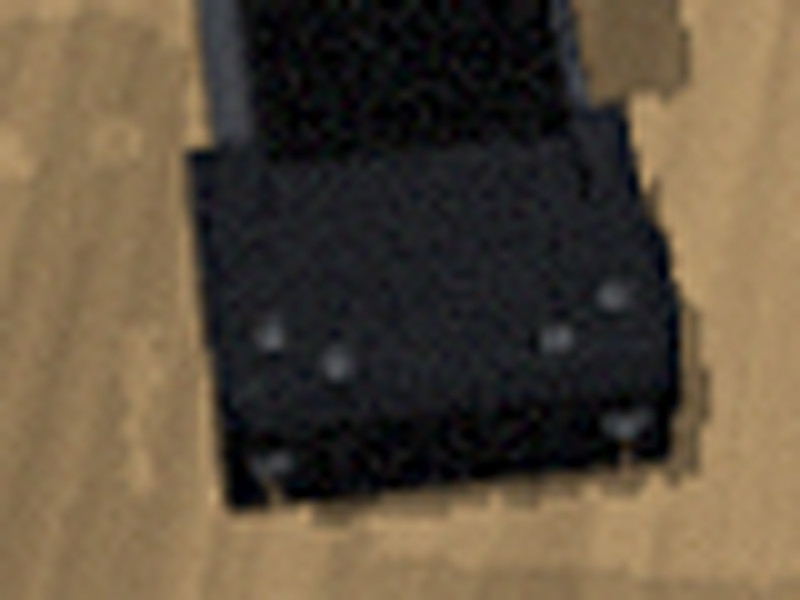

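The gripper body hides the small cover (only the black body is visible, at crop (450,350)), so width and force will tell. Closing.

Emit:
{"method": "move_arm", "body": {"moves": "0 0 0.01 0 0 0 0.51;0 0 0.01 0 0 0 0.5;0 0 0.01 0 0 0 0.49;0 0 0.01 0 0 0 0.46;0 0 0.01 0 0 0 0.43;0 0 0.01 0 0 0 0.43", "squeeze": 6}}

```text
time: 13.25
position: [0.5611, 0.1585, 0.0415]
tool_rot: [0.991, 0.135, -0.0, -0.0]
ft_force: [0.2, 0.3, 0.2]
grip_width: 0.0426
grip_force: 6.0
```

Emit:
{"method": "move_arm", "body": {"moves": "0 0 -0.05 0 0 0 0.43;0 0 -0.2 0 0 0 0.43;0 0 -0.5 0 0 0 0.43;0 0 -0.8 0 0 0 0.43;0 0 -1 0 0 0 0.43;0 0 -1 0 0 0 0.43"}}

```text
time: 13.85
position: [0.5637, 0.1587, 0.1459]
tool_rot: [0.991, 0.136, 0.004, 0.0]
ft_force: [0.0, 0.6, 0.1]
grip_width: 0.0428
grip_force: 6.0
```

Emit:
{"method": "move_arm", "body": {"moves": "-0.1 0.25 0 0 0 0 0.43;-0.2 0.5 0 0 0 0 0.43;-0.3 0.75 0 0 0 0 0.43;-0.4 1 0 0 0 0 0.43"}}

```text
time: 14.25
position: [0.5486, 0.0505, 0.1411]
tool_rot: [0.991, 0.136, -0.001, -0.0]
ft_force: [0.3, -0.2, -0.3]
grip_width: 0.0425
grip_force: 6.0
```

Emit:
{"method": "move_arm", "body": {"moves": "-0.1 0.25 0 0 0 0 0.43;-0.2 0.5 0 0 0 0 0.43;-0.3 0.75 0 0 0 0 0.43;-0.4 1 0 0 0 0 0.43"}}

```text
time: 14.65
position: [0.5369, -0.0566, 0.1411]
tool_rot: [0.991, 0.135, -0.001, -0.0]
ft_force: [0.1, -0.6, 0.3]
grip_width: 0.0422
grip_force: 6.0
```

Emit:
{"method": "move_arm", "body": {"moves": "-0.1 0.25 0 0 0 0 0.43;-0.2 0.5 0 0 0 0 0.43;-0.3 0.7 0 0 0 0 0.43;-0.4 0.9 0 0 0 0 0.43;-0.45 1 0 0 0 0 0.43;-0.45 1 0 0 0 0 0.43;-0.45 1 0 0 0 0 0.43"}}

```text
time: 15.35
position: [0.5209, -0.1634, 0.1413]
tool_rot: [0.991, 0.135, -0.0, -0.001]
ft_force: [-0.6, -0.1, -0.8]
grip_width: 0.0424
grip_force: 6.0
```

Emit:
{"method": "move_arm", "body": {"moves": "-0.04 0.15 0 0 0 0 0.43;-0.04 0.15 0.05 0 0 0 0.43;-0.04 0.15 0.2 0 0 0 0.43;-0.04 0.15 0.35 0 0 0 0.43;-0.04 0.15 0.5 0 0 0 0.43;-0.04 0.15 0.6 0 0 0 0.43;-0.04 0.15 0.66 0 0 0 0.43;-0.04 0.15 0.66 0 0 0 0.43"}}

```text
time: 16.15
position: [0.521, -0.1792, 0.0747]
tool_rot: [0.991, 0.136, -0.001, -0.001]
ft_force: [0.2, -0.4, 0.0]
grip_width: 0.0424
grip_force: 6.0
```

Emit:
{"method": "move_arm", "body": {"moves": "0 0 0.01 0 0 0 0.43;0 0 0.02 0 0 0 0.43;0 0 0.03 0 0 0 0.43;0 0 0.03 0 0 0 0.43"}}

```text
time: 16.55
position: [0.5215, -0.1797, 0.0728]
tool_rot: [0.991, 0.135, 0.0, 0.0]
ft_force: [0.9, -0.3, 0.4]
grip_width: 0.0424
grip_force: 6.0
```

Emit:
{"method": "move_arm", "body": {"moves": "0 0 0.01 0 0 0 0.43;0 0 0.01 0 0 0 0.43;0 0 0.02 0 0 0 0.43;0 0 0.02 0 0 0 0.43"}}

```text
time: 16.95
position: [0.5214, -0.1797, 0.0705]
tool_rot: [0.991, 0.135, 0.0, 0.0]
ft_force: [0.5, -0.4, -1.1]
grip_width: 0.0423
grip_force: 6.0
```

Emit:
{"method": "move_arm", "body": {"moves": "0 0 0.005 0 0 0 0.43;0 0 0.01 0 0 0 0.43;0 0 0.01 0 0 0 0.43"}}

```text
time: 17.25
position: [0.5217, -0.1796, 0.0702]
tool_rot: [0.991, 0.135, 0.0, 0.0]
ft_force: [0.6, 1.7, 4.1]
grip_width: 0.0424
grip_force: 6.0
```

Seated at the expected height. Releasing and withdrawing.

Emit:
{"method": "move_arm", "body": {"moves": "0 0 0 0 0 0 0.5;0 0 0 0 0 0 0.52;0 0 0 0 0 0 0.55;0 0 0 0 0 0 0.6;0 0 0 0 0 0 0.6;0 0 -0.1 0 0 0 0.6;0 0 -0.3 0 0 0 0.6;0 0 -0.6 0 0 0 0.6;0 0 -0.9 0 0 0 0.6"}}

```text
time: 18.15
position: [0.5211, -0.1794, 0.1608]
tool_rot: [0.991, 0.135, -0.0, -0.0]
ft_force: [-0.1, 0.5, -1.3]
grip_width: 0.0522
grip_force: 0.0
```

Emit:
{"method": "move_arm", "body": {"moves": "0.2 -0.3 0 0 0 0 0.6;0.4 -0.6 0 0 0 0 0.6;0.6 -0.85 0 0 0 0 0.6;0.6 -1 0 0 0 0 0.6"}}

```text
time: 18.55
position: [0.5541, -0.0653, 0.1606]
tool_rot: [0.991, 0.137, 0.002, 0.0]
ft_force: [-0.3, 0.0, 0.0]
grip_width: 0.0525
grip_force: 0.0
```

Emit:
{"method": "move_arm", "body": {"moves": "0.2 -0.3 0 0 0 0 0.6;0.4 -0.6 0 0 0 0 0.6;0.4 -0.85 0 0 0 0 0.6;0.4 -1 0 0 0 0 0.6;0.4 -1 0 0 0 0 0.6"}}

```text
time: 19.05
position: [0.5624, 0.0412, 0.1596]
tool_rot: [0.991, 0.137, -0.001, -0.0]
ft_force: [0.1, -0.3, 0.8]
grip_width: 0.052
grip_force: 0.0
```

```bash
python3 - <<'E'
from h import *
o=robot.get_obs();print(o["position"],o["time"])
out=[]
t=robot.camera("top");s=robot.camera("side")
print(rim(t,(411,241),.036,36),rim(t,(165,234),.022,30))
for c in(s,t):
    im=cv2.resize(c["image"],None,fx=5,fy=5,interpolation=cv2.INTER_CUBIC)
    x,y=(5*proj(c,[.52,-.177,.05])[0]).astype(int)-[200,200]
    out.append(im[y:y+400,x:x+400])
cv2.imwrite("pics/n7.png",np.hstack(out)[:,:,::-1])
E
```

```text
[0.56243401 0.04124203 0.15962094] 19.05
(array([ 520.1, -176.6]), 113.9, array([ 520., -176.]), array([111.6, 110.9])) (array([522.4, 332.2]), 89.8, array([522.4, 332.2]), array([86.2, 87.8]))
```

View pics/n7.png

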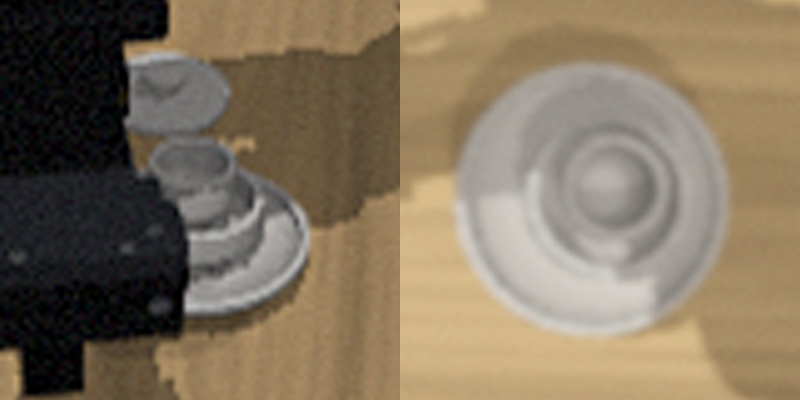

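The picture shows all three covers nested, level and nearly concentric: in the top panel the large is at (592,199), the middle at (605,195) and the small at (612,187), with part of that spread being parallax. The large cover and the dish have not moved. Handing in.

```bash
python3 -c "
from rig import robot
print(robot.hand_in())"
```

```text
the job is handed in; nothing more can be done
None
```

The three covers are stacked hollow side up, small in middle in large, each looking level and within a few millimetres of centre in the last pictures; the large cover and glass dish stayed put, and I handed in at about 19 s (no verdict was returned).

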